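# Seat the carrier plate on the shaker's locating pins

### The job

Nudge the blue carrier plate back towards the shaker's rear fence and sideways along it (the fence may serve as a guide), until both its holes drop over the two locating pins and it lies flat on the deck. Push it with the fingertips or the outside of the fingers: do not lift it off the deck, and leave the petri dish on the deck and the other things on the bench where they are.

Things in the scene. Friction and masses are not known exactly. Their poses are not given: they have to be found in the camera images.
- shaker: Shaker, fixed: white case with a flat dark steel deck, 170 (x) x 350 (y) mm, its surface 40 mm above the bench. Origin: centre of the underside, on the bench; x toward the fence (away from the robot), y along the deck to the left, z up. Two steel locating pins stand on the deck at (x -20, y -5) and (x +58, y -5) mm; an aluminium fence runs along its rear edge.
- fence (a point): Foot of the fence's front face, on the deck, in line with the pins: shaker (x +75, y -5, z 40) mm. The fence is 24 mm high, 10 mm thick and runs along the whole deck; its front face is square to the shaker's x.
- pin_front (a point): Foot of the front locating pin (nearer the robot), on the deck surface. Pins: 10 mm in diameter, 9 mm high, the top 4 mm tapered to a 4 mm tip.
- pin_rear (a point): Foot of the rear locating pin, 78 mm behind the front one, on the deck surface.
- plate: Blue carrier plate, 110 (x) x 150 (y) x 12 mm, 0.4 to 0.65 kg, two round dark dish rests on top. Origin: centre of the underside; axes as the shaker's when seated. It starts leaning on the pin tips, right end on the deck, left end raised, 28 to 50 mm right (-y) of its seat and 7 to 22 mm off the fence, turned up to 0.07 rad. Sliding it takes 1 to 5 N. Seated: origin at shaker (19.5, -5, 40) mm.
- hole_front (a point): Centre of the plate's front hole, on its underside, at plate (x -39, y 0) mm. Both holes go through and are 13 mm wide: 1.5 mm of play about a pin. They drop over the pins when the plate is against the fence and level with them.
- hole_rear (a point): Centre of the plate's rear hole, on its underside, at plate (x +39, y 0) mm.
- dish: Small round petri dish, 58 mm across and 14 mm high, loose on the left end of the shaker's deck; not to be disturbed. Origin: centre of the underside.
- bottle_amber: Amber reagent bottle with a black cap, 64 mm across, 103 mm high, loose on the bench, left; origin under its centre. Bystander.
- bottle_white: Small cream reagent bottle with a white cap, 48 mm across, 76 mm high, on the bench, right, by the blue-fronted instrument; origin under its centre. Bystander.
- bottle_blue_cap: Cream reagent bottle with a blue cap, 52 mm across, 86 mm high, on the bench, right; origin under its centre. Bystander.
- cup: Clear sample cup, 64 mm across, 71 mm high, behind the shaker, right; origin under its centre. Bystander.
- wash_bottle: Wash bottle with a blue cap and bent spout, 68 x 110 x 207 mm, behind the shaker; origin under its centre. Bystander.

How it is judged (in metres and radians):
At the end, for the whole second after the job is handed in: Both holes of the plate are over their pins (hole centres within 4 mm of the pins' axes) and the plate lies flat on the deck (underside at both holes within 2.5 mm of it, tilt under 0.025 rad), at rest (horizontal distance between hole_front and pin_front below 0.004 m and horizontal distance between hole_rear and pin_rear below 0.004 m and z of each of hole_front, hole_rear in the frame of shaker below 0.0425 m and angle between plate's own z axis and vertical below 0.025 rad and linear speed of plate below 0.01 m/s); the robot touches nothing.
It fails at once if the plate is lifted off the deck (its centre more than 20 mm above the deck) (z of plate in the frame of shaker above 0.06 m).
It fails at once if the petri dish is moved more than 15 mm (distance of dish from where it was at the start of the episode above 0.015 m).
It fails at once if a bystander on the bench is moved more than 20 mm (distance of any of bottle_amber, bottle_white, bottle_blue_cap, cup, wash_bottle from where it was at the start of the episode above 0.02 m).
It also fails if it takes over 42 s, if anything falls off the work surface, if the arm or the gripper's body presses on something with over 40 N, if the wrist force passes 120 N, or if a joint passes its speed limit or range.

### The arm

A 6-joint arm with a two-finger parallel gripper is mounted at the origin on a cart in front of the work surface, level with it; the furniture and walls round the work are solid. World frame = base frame: x ahead of the robot, y to its left, z up, the work surface at z = 0. Lengths are in mm, angles in rad, forces in N, time in s.
With the tool pointing down it reaches from about 350 to 875 mm from the base axis. Payload 4.2 kg.
Tool frame: the origin (TCP) lies between the finger pads; the fingertips stand 11 mm ahead of it and the grasp point (between the pads) lies 8 mm behind it; z points along the fingers, y is the direction in which the jaws open and shut (so a half turn about z gives the same grasp; the last joint's range is limited). The gripper opens to 85 mm and grips with 20 to 120 N. Pads are 22 mm wide; open, the fingers measure 114 mm over their backs; the gripper's body (76 mm by 85 mm) begins 54 mm behind the grasp point. The pads swing forward as they close: fully open they stand 13 mm farther back than shut.
Start: joints at [1.51, 0.385, 0.008, 0, -1.194, -0.259], TCP at [196.453, 593.3, 205.512] pointing down, gripper open.
Joint ranges: [-3.14, 3.14], [-1.21, 2.06], [-1.07, 1.41], [-3.16, 2.05], [-2.99, -0.16], [-3.1, 3.1]. Speed limits (rad/s): [2.79, 2.79, 3.14, 3.14, 3.14, 3.14].

### API

Orientations are given as a unit quaternion [x, y, z, w].
In Python, from bench import * gives the robot as it stands.
- The arm moves only by the tool servo_tool, never from a script. Its argument "rows" is a list of rows, each a list of 7 numbers: the opening, from 0 (shut) to 1 (fully open), then the shift along the tool's x, y, z in cm, then the turn, a rotation vector about the tool's x, y, z in degrees. A call has 1 to 12 rows; each row shifts and turns the commanded pose from where the row before left it, along the tool's axes as they then stand; what a row does not reach is not made up. A row lasts 1/10 s, in which the tool goes at most 50 mm and 8.59 degrees, less where a joint would pass 70% of its speed; a pose out of reach is approached as far as the arm can. A call is refused whole if a number of a shift passes 5 or a number of a turn 8.59, either way. A call with a gripper value outside its range is refused whole. The fingers move at their own pace and stop on an object; the grip force is fixed at half the most. Time passes only in rows, so rows that do not move let the fingers close. It gives the time, the measured TCP pose, the force and the opening at its end, in the units of the state.
- read_state(): the state, without advancing time (a new reading comes with each control period).
- get_image(name): name is "side" or "top"; returns a dict with "image" (420x560x3 uint8, red, green, blue), "mtx" (3x3 intrinsics, pixels), "extrinsics" (4x4, takes a point from camera to world coordinates). Camera axes: x right, y up, looking along -z (the intrinsics and any distortion apply to the point x, -y, -z); pixel columns grow to the right and rows downward; lengths in mm; the calibration is good to about 2 mm. A picture is of the moment at which its call begins. There is no depth.
- job_done(): hands the job in, once; it reports no verdict.
The state is a dict: "clock": time; "joints": joint angles; "joint_vel": joint speeds; "joint_efforts": joint torques, N m; "position": TCP position; "ee_rot": TCP orientation; "contact_force": force on the tool from outside, world axes, zero at the start; "wrist_torque": the same for the moment, N m; "gripper_width": finger opening in mm.
Only numpy, scipy, OpenCV 4.12 (cv2) and the standard library are available. Lean on these libraries where they do the work, as an engineer would, in place of code of your own. Each camera call takes 0.05 s, during which the arm holds its last target. There are 200 camera calls.

## Working session

There is one attempt and no reset: what is moved stays moved. The work goes in short steps, Python scripts to look and compute and a tool call to move; the robot and the scene stay as the last step left them, time stands still between calls to the robot, and variables do not carry over. Pictures are saved under pics/ and viewed, about 8 in all and at most 12, crops included, and the job is handed in when it is done.

Besides the shell and the picture viewer there is one more tool, called after ">>>" by a JSON object that holds its "method" and its "body". servo_tool: Moves the arm, as the interface text tells. Its arguments: {"type":"object","properties":{"rows":{"type":"array","items":{"type":"array","items":{"type":"number"}}}},"required":["rows"]}

```bash
mkdir -p pics; cat > h.py <<'E'
from bench import *
import numpy as np, cv2
from scipy.spatial.transform import Rotation as R
def snap(n,f):
    d=get_image(n); cv2.imwrite('pics/'+f,d['image'][:,:,::-1]); np.savez('pics/'+f[:-4],m=d['mtx'],e=d['extrinsics']); return d
def ray(c,px,z):
    """pixel -> world at height z"""
    m,e=c['m'],c['e']
    d=np.linalg.inv(m)@[px[0],px[1],1]; d=e[:3,:3]@(d*[1,-1,-1]); o=e[:3,3]
    return o+d*(z-o[2])/d[2]
def proj(c,p):
    m,e=c['m'],c['e']; q=np.linalg.inv(e)@np.r_[p,1]; q=m@(q[:3]*[1,-1,-1]); return q[:2]/q[2]
E
python3 - <<'E'
from h import *
a=snap('top','t0.png');b=snap('side','s0.png')
s=read_state();print(s);print({k:(v if k!='image' else 0) for k,v in a.items()});print(b['extrinsics'])
E
```

```text
{'clock': 0.1, 'joints': array([ 1.50961377e+00,  3.85466470e-01,  6.79215311e-03, -4.02843835e-04,
       -1.19402873e+00, -2.58576177e-01]), 'joint_vel': array([ 0.00175503, -0.00224189,  0.00483733,  0.0016701 ,  0.0014263 ,
        0.00124557]), 'joint_efforts': array([-5.52789406e-04, -3.93319738e+01,  1.88928598e+01,  4.19789538e+00,
       -2.59566084e-03,  5.74091132e-06]), 'position': array([196.29136194, 592.78176783, 204.55537916]), 'ee_rot': array([ 9.87234201e-01, -1.59272373e-01, -9.23712406e-05,  9.67167871e-04]), 'contact_force': array([-0.75975115,  0.23140276,  0.11269085]), 'wrist_torque': array([-0.02440249,  0.06878489,  0.02765953]), 'gripper_width': 85.70496866611853}
{'image': 0, 'mtx': array([[391.45982979,   0.        , 276.00901919],
       [  0.        , 391.45982979, 209.63856799],
       [  0.        ,   0.        ,   1.        ]]), 'extrinsics': array([[-1.91925021e-03,  9.97020107e-01, -7.71182329e-02,
         5.32885122e+02],
       [-9.99985101e-01, -2.30760135e-03, -4.94699265e-03,
        -4.27787076e+01],
       [-5.11020928e-03,  7.71075894e-02,  9.97009682e-01,
         1.06116581e+03],
       [ 0.00000000e+00,  0.00000000e+00,  0.00000000e+00,
         1.00000000e+00]])}
[[-9.46440013e-01  2.08046075e-01 -2.46917259e-01  3.30586568e+02]
 [-3.22830729e-01 -5.96423030e-01  7.34887672e-01  7.80669242e+02]
 [ 5.62335584e-03  7.75239576e-01  6.31642286e-01  7.76043425e+02]
 [ 0.00000000e+00  0.00000000e+00  0.00000000e+00  1.00000000e+00]]
```

View pics/t0.png

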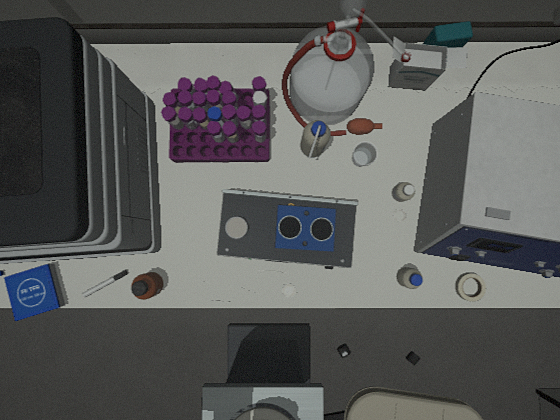

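View pics/s0.png

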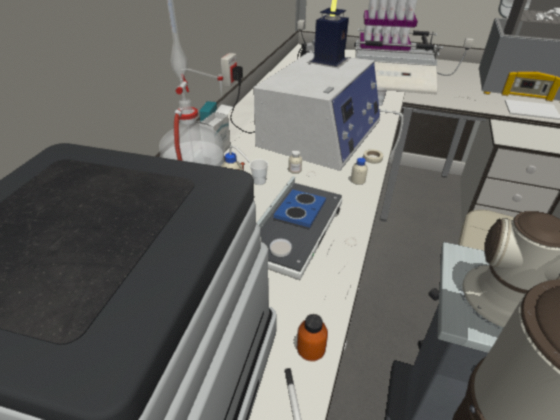

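The top view shows the shaker at about (218–357, 188–268), the plate at (276–339, 205–250) and the dish at (236,228). I'll enlarge it.

```bash
python3 - <<'E'
import cv2
i=cv2.imread('pics/t0.png')[180:275,210:365]
i=cv2.convertScaleAbs(cv2.resize(i,None,fx=5,fy=5,interpolation=cv2.INTER_CUBIC),alpha=1.6)
cv2.imwrite('pics/t0c.png',i)
E
```

```text
(no output)
```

View pics/t0c.png

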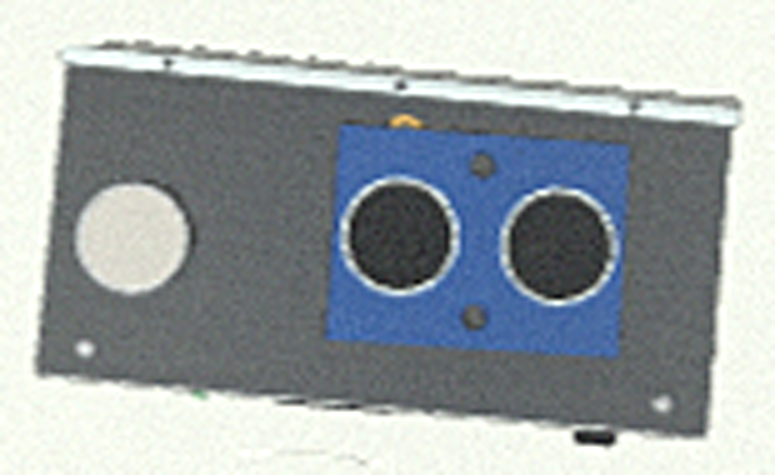

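The crop shows the plate corners at (340,125), (629,146), (619,356), (327,340), the holes at (483,165) and (474,318), and an orange mark round the rear pin at (405,118). The deck's front corners are (38,375) and (707,437), and the dish is at (132,238).

```bash
python3 - <<'E'
from h import *
c=np.load('pics/t0.npz')
f=lambda p,z:ray(c,(p[0]/5+210-.4,p[1]/5+180-.4),z)
FL,FR=f((38,375),40),f((707,437),40)
print('deck front',FL,FR,np.linalg.norm(FL-FR))
TL,TR=f((65,67),64),f((732,125),64)
print('fence top front',TL,TR,np.linalg.norm(TL-TR))
for d in (FL-FR,TL-TR): print('yaw',np.arctan2(-d[0],d[1]))
yaw=np.mean([np.arctan2(-d[0],d[1]) for d in (FL-FR,TL-TR)])
ux=np.array([np.cos(yaw),np.sin(yaw)]);uy=np.array([-ux[1],ux[0]])
o=((FL+FR)/2)[:2]+85*ux; o2=((TL+TR)/2)[:2]-75*ux
print('origin',o,o2); 
O=(o+o2)/2
np.savez('shaker',O=O,ux=ux,uy=uy,yaw=yaw)
S=lambda p:np.array([(p[:2]-O)@ux,(p[:2]-O)@uy]).round(1)
for n,p,z in [('BL',(340,125),62),('BR',(629,146),52),('FR',(619,356),52),('FL',(327,340),62),('hr',(483,165),57),('hf',(474,318),57),('pinr',(405,118),44),('dish',(132,238),54)]:
  q=f(p,z);print(n,q.round(1),S(q))
P=lambda x,y,z:(proj(c,np.r_[O+x*ux+y*uy,z])-[210,180]+.4)*5
print('pins px',P(-20,-5,40),P(58,-5,40),P(58,-5,49))
print(c['e'][:3,3])
E
```

```text
deck front [495.18494608 115.14598383  40.        ] [ 462.72410643 -231.25057102   40.        ] 347.91418384889494
fence top front [653.1405999   99.09136414  64.        ] [ 622.45342063 -242.21944959   64.        ] 342.6875757111888
yaw -0.09343718243672386
yaw -0.08966867574824561
origin [563.59854261 -65.82342575] [563.11111348 -64.70716141]
BL [623.1 -41.9  62. ] [57.4 28.7]
BR [ 612.8 -191.2   52. ] [  60.7 -120.9]
FR [ 504.8 -184.7   52. ] [ -47.4 -124.2]
FL [513.4 -35.1  62. ] [-52.5  25.5]
hr [ 602.7 -115.4   57. ] [ 43.8 -46.3]
hf [ 524.4 -110.2   57. ] [-34.7 -48.3]
pinr [628.3 -75.8  44. ] [65.7 -4.6]
dish [565.7  65.2  54. ] [ -9.6 130.2]
pins px [391.28825683 282.01782772] [404.28015054 133.29983868] [404.82964988 131.81335833]
[ 532.8851215   -42.7787076  1061.16580546]
```

>>> {"method": "servo_tool", "body": {"rows": [[0, 0, 0, 0, 0, 0, -6.55], [0, 0, 0, 0, 0, 0, -6.55], [0, 1.97, 3.9, 0, 0, 0, 0], [0, 1.97, 3.9, 0, 0, 0, 0], [0, 1.97, 3.9, 0, 0, 0, 0], [0, 1.97, 3.9, 0, 0, 0, 0], [0, 1.97, 3.9, 0, 0, 0, 0], [0, 1.97, 3.9, 0, 0, 0, 0], [0, 1.97, 3.9, 0, 0, 0, 0], [0, 1.97, 3.9, 0, 0, 0, 0], [0, 1.97, 3.9, 0, 0, 0, 0], [0, 1.97, 3.9, 0, 0, 0, 0]]}}

```text
clock: 1.3
position: [357.1, 185.1, 205.5]
ee_rot: [0.999, -0.045, -0.0, -0.0]
contact_force: [1.0, -0.1, 0.0]
gripper_width: -0.2
```

>>> {"method": "servo_tool", "body": {"rows": [[0, 1.97, 3.9, 0, 0, 0, 0], [0, 1.97, 3.9, 0, 0, 0, 0], [0, 1.97, 3.9, 0, 0, 0, 0], [0, 1.97, 3.9, 0, 0, 0, 0], [0, 1.97, 3.9, 0, 0, 0, 0], [0, 0, 0, 0, 0, 0, 0], [0, 0, 0, 0, 0, 0, 0], [0, 0, 0, 0, 0, 0, 0]]}}

```text
clock: 2.1
position: [437.1, -15.8, 205.3]
ee_rot: [0.999, -0.045, -0.0, -0.0]
contact_force: [0.1, -0.3, 0.7]
gripper_width: -0.1
```

```bash
cat >> h.py <<'E'
def tcp():
    k=np.load('shaker.npz');s=read_state();p=np.array(s['position']);r=R.from_quat(s['ee_rot']).as_matrix()
    d=p[:2]-k['O'];F=np.array(s['contact_force'])
    print('t',round(s['clock'],2),'sh xy',(d@k['ux']).round(1),(d@k['uy']).round(1),'z',p[2].round(1),'yaw',np.arctan2(r[1,0],r[0,0]).round(3),'want',k['yaw'].round(3),'zax',r[:,2].round(3),'F sh',(F[:2]@k['ux']).round(2),(F[:2]@k['uy']).round(2),F[2].round(2),'w',round(s['gripper_width'],1))
E
python3 -c "
from h import *
tcp()"
```

```text
t 2.1 sh xy -130.3 37.7 z 205.3 yaw -0.091 want -0.092 zax [-0.001  0.    -1.   ] F sh 0.11 -0.28 0.71 w -0.1
```

>>> {"method": "servo_tool", "body": {"rows": [[0, 1, 2.7, 0, 0, 0, 0], [0, 1, 2.7, 0, 0, 0, 0], [0, 1, 2.6, 0, 0, 0, 0], [0, 1, 0, 3, 0, 0, 0], [0, 0, 0, 3, 0, 0, 0], [0, 0, 0, 3, 0, 0, 0], [0, 0, 0, 3, 0, 0, 0], [0, 0, 0, 2, 0, 0, 0], [0, 0, 0, 0.8, 0, 0, 0], [0, 0, 0, 0, 0, 0, 0]]}}

```text
clock: 3.1
position: [469.6, -98.5, 56.9]
ee_rot: [0.999, -0.044, -0.001, 0.0]
contact_force: [-0.8, -0.7, 0.2]
gripper_width: -0.2
```

```bash
python3 -c "
from h import *
tcp();snap('top','t1.png')
i=cv2.imread('pics/t1.png')[180:275,210:365]
cv2.imwrite('pics/t1c.png',cv2.convertScaleAbs(cv2.resize(i,None,fx=5,fy=5,interpolation=cv2.INTER_CUBIC),alpha=1.6))
d=snap('side','s1.png');i=cv2.imread('pics/s1.png')[160:290,240:380]
cv2.imwrite('pics/s1c.png',cv2.convertScaleAbs(cv2.resize(i,None,fx=4.5,fy=4.5,interpolation=cv2.INTER_CUBIC),alpha=1.3))
"
```

```text
t 3.1 sh xy -90.3 -41.6 z 56.9 yaw -0.089 want -0.092 zax [-0.002 -0.    -1.   ] F sh -0.72 -0.77 0.23 w -0.2
```

View pics/s1c.png

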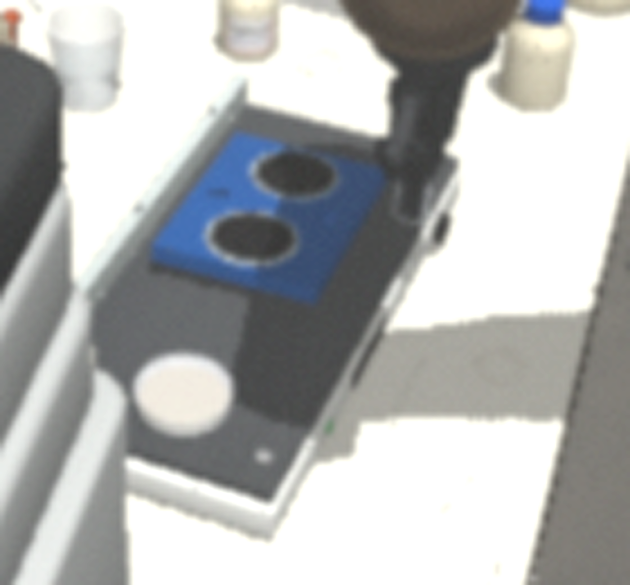

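The finger is just in front of the plate, with its tip at about (405,215) in the crop. I'll push it slowly towards the fence.

>>> {"method": "servo_tool", "body": {"rows": [[0, 1.2, 0, 0, 0, 0, 0], [0, 0.8, 0, 0, 0, 0, 0], [0, 0.4, 0, 0, 0, 0, 0], [0, 0.4, 0, 0, 0, 0, 0], [0, 0.4, 0, 0, 0, 0, 0], [0, 0.3, 0, 0, 0, 0, 0], [0, 0.3, 0, 0, 0, 0, 0]]}}

```text
clock: 3.9
position: [508.0, -103.0, 57.4]
ee_rot: [0.999, -0.046, -0.0, 0.0]
contact_force: [-0.9, -0.6, 0.1]
gripper_width: -0.1
```

>>> {"method": "servo_tool", "body": {"rows": [[0, 0.3, 0, 0, 0, 0, 0]]}}

```text
clock: 4.0
position: [511.0, -103.2, 57.5]
ee_rot: [0.999, -0.046, -0.0, 0.0]
contact_force: [-0.2, 0.2, -0.3]
gripper_width: -0.1
```

>>> {"method": "servo_tool", "body": {"rows": [[0, 0.2, 0, 0, 0, 0, 0]]}}

```text
clock: 4.1
position: [513.1, -103.4, 57.5]
ee_rot: [0.999, -0.046, 0.0, 0.0]
contact_force: [-0.2, -0.5, -0.7]
gripper_width: -0.2
```

```bash
python3 -c "
from h import *
tcp()"
```

```text
t 4.1 sh xy -46.6 -42.6 z 57.5 yaw -0.091 want -0.092 zax [ 0. -0. -1.] F sh -0.15 -0.51 -0.67 w -0.2
```

```bash
python3 -c "
from h import *
d=snap('side','s2.png');i=cv2.imread('pics/s2.png')[170:270,250:370]
snap('top','t2.png');j=cv2.imread('pics/t2.png')[180:280,210:365]
z=lambda i:cv2.convertScaleAbs(cv2.resize(i,(440,400),interpolation=cv2.INTER_CUBIC),alpha=1.4)
k=cv2.resize(i,(360,500),interpolation=2) 
cv2.imwrite('pics/c2.png',np.hstack([z(i)[:, :400],z(j)[:, :400]]))
"
```

```text
(no output)
```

View pics/c2.png

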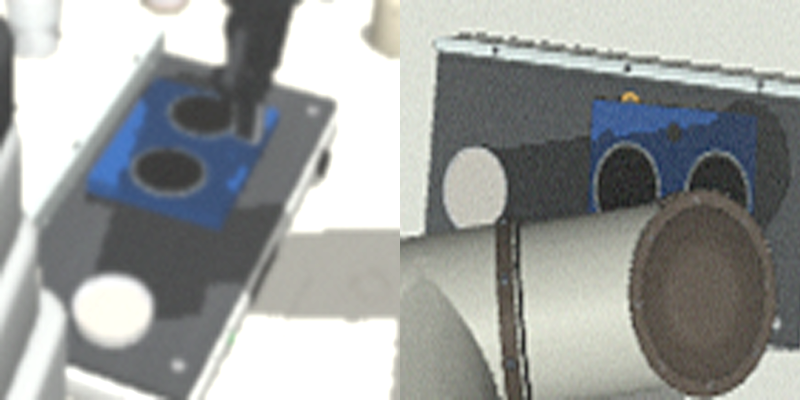

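```bash
python3 -c "
from h import *
c=np.load('pics/s2.npz');k=np.load('shaker.npz')
p=np.array(read_state()['position'])
for z in (40,46,52,57,62): print(z,proj(c,np.r_[p[:2],z]).round(1))
for y in (-122,-47,28):
  print('plate front top',y,proj(c,np.r_[k['O']+(-50+ -0.03*(y+47))*k['ux']+y*k['uy'],52+.077*(y+122)]).round(1))
i=cv2.imread('pics/s2.png')[175:225,285:345]
cv2.imwrite('pics/c3.png',cv2.convertScaleAbs(cv2.resize(i,None,fx=10,fy=10,interpolation=2),alpha=1.4))
"
```

```text
40 [316.7 215.2]
46 [316.8 213.6]
52 [316.9 212. ]
57 [317.  210.7]
62 [317.1 209.3]
plate front top -122 [326.2 197.2]
plate front top -47 [318.7 209.9]
plate front top 28 [310.4 223.9]
```

View pics/c3.png

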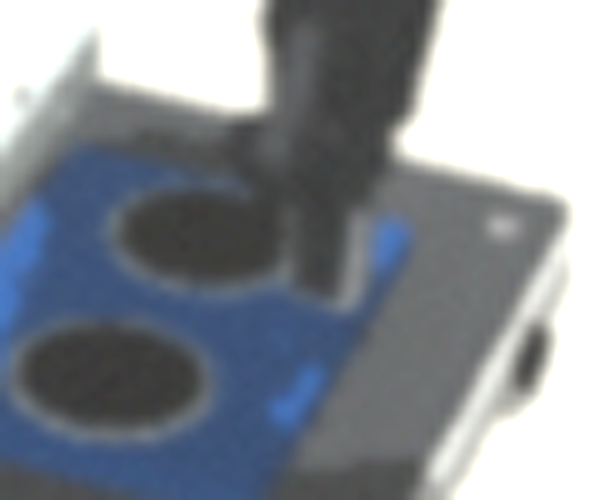

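```bash
python3 -c "
from h import *
c=np.load('pics/s2.npz');t=np.load('pics/t0.npz')
f=lambda p,z:ray(t,(p[0]/5+210-.4,p[1]/5+180-.4),z)
for n,p,z in (('screwR',(662,404),40),('screwL',(85,348),40),('restR',(560,245),54),('restL',(400,237),60),('deckFR',(707,437),40),('FLplate',(327,340),62)): print(n,proj(c,f(p,z)))
print('s1 tip',[proj(c,[469.6,-98.5,z]).round(1) for z in (46,57,70)])
"
```

```text
screwR [335.67361006 197.1906904 ]
screwL [298.94841203 260.92009777]
restR [305.74640522 198.12183744]
restL [296.61402444 212.45399045]
deckFR [342.59024422 194.11041877]
FLplate [310.78771286 223.84637952]
s1 tip [array([331. , 217.8]), array([331.3, 214.8]), array([331.7, 211.3])]
```

The tip sits over the plate, at about (318,205) in the side image. It is higher than assumed, and the plate hasn't moved. I'll back off and lower the finger until it feels the deck in front of the plate.

>>> {"method": "servo_tool", "body": {"rows": [[0, -1.5, 0, 0, 0, 0, 0], [0, -1.5, 0, 0, 0, 0, 0], [0, 0, 0, 0, 0, 0, 0], [0, 0, 0, 0.4, 0, 0, 0], [0, 0, 0, 0.2, 0, 0, 0]]}}

```text
clock: 4.7
position: [483.7, -100.6, 51.3]
ee_rot: [0.999, -0.045, 0.0, 0.0]
contact_force: [-0.1, 0.7, 0.7]
gripper_width: -0.0
```

>>> {"method": "servo_tool", "body": {"rows": [[0, 0, 0, 0.3, 0, 0, 0]]}}

```text
clock: 4.8
position: [483.7, -100.7, 48.3]
ee_rot: [0.999, -0.046, 0.0, 0.0]
contact_force: [-0.7, 0.3, 0.8]
gripper_width: -0.2
```

>>> {"method": "servo_tool", "body": {"rows": [[0, 0, 0, 0.3, 0, 0, 0]]}}

```text
clock: 4.9
position: [483.3, -100.7, 45.1]
ee_rot: [0.999, -0.046, -0.0, 0.0]
contact_force: [-0.3, -0.6, 0.1]
gripper_width: -0.1
```

>>> {"method": "servo_tool", "body": {"rows": [[0, 0, 0, 0.3, 0, 0, 0], [0, 0, 0, 0.1, 0, 0, 0]]}}

```text
clock: 5.1
position: [482.8, -100.7, 41.0]
ee_rot: [0.999, -0.046, -0.0, 0.0]
contact_force: [-1.0, 0.2, -0.0]
gripper_width: -0.0
```

>>> {"method": "servo_tool", "body": {"rows": [[0, 0, 0, 0.3, 0, 0, 0]]}}

```text
clock: 5.2
position: [483.2, -100.7, 38.5]
ee_rot: [0.999, -0.046, 0.0, 0.0]
contact_force: [1.1, 0.1, 0.7]
gripper_width: -0.1
```

>>> {"method": "servo_tool", "body": {"rows": [[0, 0, 0, 0.2, 0, 0, 0]]}}

```text
clock: 5.3
position: [483.0, -100.7, 36.3]
ee_rot: [0.999, -0.046, -0.0, -0.0]
contact_force: [-0.3, 0.1, -0.7]
gripper_width: 0.2
```

```bash
python3 -c "
from h import *
tcp()
snap('side','s4.png');i=cv2.imread('pics/s4.png')[175:235,290:350]
cv2.imwrite('pics/c4.png',cv2.convertScaleAbs(cv2.resize(i,None,fx=8,fy=8,interpolation=2),alpha=1.8))
"
```

```text
t 5.3 sh xy -76.8 -42.6 z 36.3 yaw -0.091 want -0.092 zax [-0.  0. -1.] F sh -0.31 0.03 -0.73 w 0.2
```

View pics/c4.png

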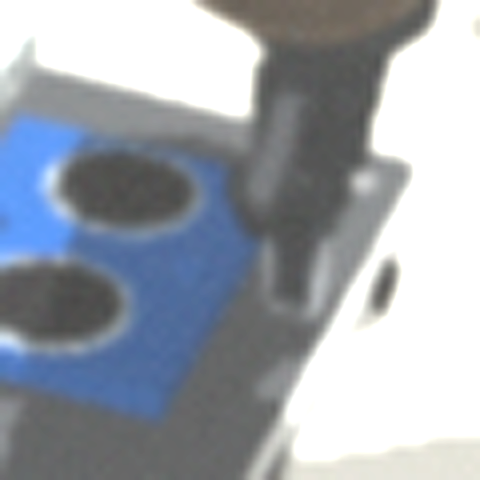

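Still no contact. The tip is at about (326,213), so it stands some 15–20 mm above the deck. I'll keep lowering by feel.

>>> {"method": "servo_tool", "body": {"rows": [[0, 0, 0, 0.3, 0, 0, 0], [0, 0, 0, 0.2, 0, 0, 0]]}}

```text
clock: 5.55
position: [482.9, -100.7, 31.3]
ee_rot: [0.999, -0.046, -0.0, -0.0]
contact_force: [0.1, 0.3, -0.7]
gripper_width: -0.0
```

>>> {"method": "servo_tool", "body": {"rows": [[0, 0, 0, 0.2, 0, 0, 0], [0, 0, 0, 0.1, 0, 0, 0]]}}

```text
clock: 5.75
position: [482.9, -100.7, 28.3]
ee_rot: [0.999, -0.046, -0.0, 0.0]
contact_force: [-0.3, 0.2, -0.4]
gripper_width: 0.3
```

>>> {"method": "servo_tool", "body": {"rows": [[0, 0, 0, 0.2, 0, 0, 0], [0, 0, 0, 0.1, 0, 0, 0]]}}

```text
clock: 5.95
position: [482.9, -100.7, 25.4]
ee_rot: [0.999, -0.046, -0.0, 0.0]
contact_force: [0.1, 0.3, 0.6]
gripper_width: 0.1
```

>>> {"method": "servo_tool", "body": {"rows": [[0, 0, 0, 0.2, 0, 0, 0]]}}

```text
clock: 6.05
position: [483.1, -100.7, 23.5]
ee_rot: [0.999, -0.046, 0.0, -0.0]
contact_force: [0.9, 0.9, -0.4]
gripper_width: -0.2
```

>>> {"method": "servo_tool", "body": {"rows": [[0, 0.6, 0, 0, 0, 0, 0], [0, 0.4, 0, 0, 0, 0, 0], [0, 0.3, 0, 0, 0, 0, 0]]}}

```text
clock: 6.35
position: [496.8, -101.9, 23.6]
ee_rot: [0.999, -0.046, 0.0, -0.0]
contact_force: [0.1, 0.1, -0.2]
gripper_width: -0.2
```

>>> {"method": "servo_tool", "body": {"rows": [[0, 0.3, 0, 0, 0, 0, 0], [0, 0.3, 0, 0, 0, 0, 0]]}}

```text
clock: 6.55
position: [499.4, -102.4, 23.1]
ee_rot: [0.999, -0.046, -0.003, 0.0]
contact_force: [-6.2, 2.3, 5.3]
gripper_width: -0.2
```

```bash
python3 -c "
from h import *
tcp()"
```

```text
t 6.55 sh xy -60.3 -42.8 z 23.1 yaw -0.092 want -0.092 zax [-0.006  0.    -1.   ] F sh -6.43 1.73 5.33 w -0.2
```

>>> {"method": "servo_tool", "body": {"rows": [[0, 0.3, 0, 0, 0, 0, 0]]}}

```text
clock: 6.65
position: [500.9, -102.8, 22.9]
ee_rot: [0.999, -0.046, -0.004, 0.0]
contact_force: [-8.2, 1.0, 7.1]
gripper_width: -0.1
```

>>> {"method": "servo_tool", "body": {"rows": [[0, 0.3, 0, 0, 0, 0, 0], [0, 0.3, 0, 0, 0, 0, 0]]}}

```text
clock: 6.85
position: [506.5, -103.5, 23.0]
ee_rot: [0.999, -0.046, -0.005, 0.0]
contact_force: [-8.6, 0.1, 6.6]
gripper_width: -0.1
```

```bash
python3 -c "
from h import *
tcp()
snap('side','s5.png');i=cv2.imread('pics/s5.png')[175:235,285:345]
snap('top','t5.png');j=cv2.imread('pics/t5.png')[180:280,265:365]
z=lambda i:cv2.convertScaleAbs(cv2.resize(i,(400,400),interpolation=2),alpha=1.6)
cv2.imwrite('pics/c5.png',np.hstack([z(i),z(j)]))
"
```

```text
t 6.85 sh xy -53.1 -43.3 z 23.0 yaw -0.092 want -0.092 zax [-0.009 -0.    -1.   ] F sh -8.58 -0.68 6.58 w -0.1
```

View pics/c5.png

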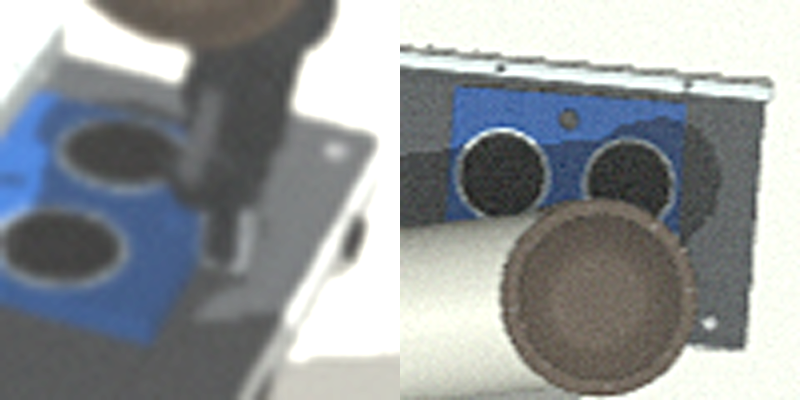

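The plate is sliding towards the fence, with its rear edge at (456,87)–(686,104) in the crop. About 6 mm remain.

>>> {"method": "servo_tool", "body": {"rows": [[0, 0.3, 0, 0, 0, 0, 0], [0, 0.2, 0, 0, 0, 0, 0]]}}

```text
clock: 7.15
position: [511.8, -104.0, 23.0]
ee_rot: [0.999, -0.046, -0.004, 0.0]
contact_force: [-6.4, 1.6, 4.8]
gripper_width: 0.3
```

>>> {"method": "servo_tool", "body": {"rows": [[0, 0.2, 0, 0, 0, 0, 0]]}}

```text
clock: 7.25
position: [513.7, -104.1, 23.0]
ee_rot: [0.999, -0.046, -0.004, 0.0]
contact_force: [-9.0, 1.7, 5.6]
gripper_width: -0.2
```

>>> {"method": "servo_tool", "body": {"rows": [[0, 0.2, 0, 0, 0, 0, 0]]}}

```text
clock: 7.35
position: [513.7, -104.2, 22.7]
ee_rot: [0.999, -0.046, -0.006, 0.0]
contact_force: [-12.0, 3.8, 9.5]
gripper_width: -0.1
```

>>> {"method": "servo_tool", "body": {"rows": [[0, 0.2, 0, 0, 0, 0, 0]]}}

```text
clock: 7.45
position: [513.7, -104.3, 22.5]
ee_rot: [0.999, -0.047, -0.009, 0.0]
contact_force: [-17.1, 5.8, 13.6]
gripper_width: -0.2
```

```bash
python3 -c "
from h import *
tcp()"
```

```text
t 7.45 sh xy -45.9 -43.5 z 22.5 yaw -0.093 want -0.092 zax [-0.017  0.    -1.   ] F sh -17.56 4.22 13.56 w -0.2
```

The plate is stopped by the fence at 17 N. I'll go round to its right end.

>>> {"method": "servo_tool", "body": {"rows": [[0, -1.0, 0, 0, 0, 0, 0], [0, -2.6, 0, 0, 0, 0, 0], [0, 0, 3, 0, 0, 0, 0], [0, 0, 4.3, 0, 0, 0, 0], [0, 0, 4.3, 0, 0, 0, 0], [0, 2.5, 0, 0, 0, 0, 0], [0, 4, 0, 0, 0, 0, 0], [0, 2.5, 0, 0, 0, 0, 0], [0, 0, 0, 0, 0, 0, 0]]}}

```text
clock: 8.35
position: [569.1, -225.4, 23.6]
ee_rot: [0.999, -0.045, 0.002, 0.001]
contact_force: [-0.6, 0.1, -0.3]
gripper_width: -0.5
```

```bash
python3 -c "
from h import *
tcp()
snap('top','t6.png');j=cv2.imread('pics/t6.png')[180:280,215:365]
cv2.imwrite('pics/c6.png',cv2.convertScaleAbs(cv2.resize(j,None,fx=5,fy=5,interpolation=2),alpha=1.6))
"
```

```text
t 8.35 sh xy 20.4 -159.0 z 23.6 yaw -0.09 want -0.092 zax [ 0.005 -0.001 -1.   ] F sh -0.58 0.07 -0.26 w -0.5
```

View pics/c6.png

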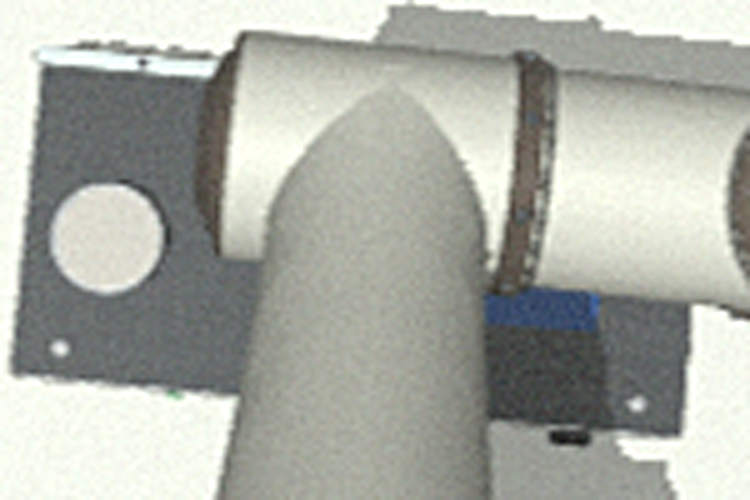

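The arm hides most of the plate. Its front right corner shows at (598,330) in the crop, and the finger is to the right of it. I'll check that corner and start pushing.

```bash
python3 -c "
from h import *
c=np.load('pics/t6.npz');k=np.load('shaker.npz')
q=ray(c,(598/5+215-.4,330/5+180-.4),52)[:2]-k['O'];print(q@k['ux'],q@k['uy'])
"
```

```text
-33.982566722091946 -125.25073612398485
```

>>> {"method": "servo_tool", "body": {"rows": [[0, 0, -1.0, 0, 0, 0, 0], [0, 0, -0.6, 0, 0, 0, 0], [0, 0, -0.3, 0, 0, 0, 0], [0, 0, -0.3, 0, 0, 0, 0]]}}

```text
clock: 8.8
position: [566.8, -202.1, 23.9]
ee_rot: [0.999, -0.045, 0.0, 0.0]
contact_force: [0.7, -0.2, -0.2]
gripper_width: -0.0
```

>>> {"method": "servo_tool", "body": {"rows": [[0, 0, -0.3, 0, 0, 0, 0], [0, 0, -0.3, 0, 0, 0, 0]]}}

```text
clock: 9.0
position: [567.5, -196.5, 23.7]
ee_rot: [0.999, -0.046, 0.0, 0.0]
contact_force: [0.4, 0.4, -0.3]
gripper_width: -0.2
```

>>> {"method": "servo_tool", "body": {"rows": [[0, 0, -0.3, 0, 0, 0, 0], [0, 0, -0.3, 0, 0, 0, 0]]}}

```text
clock: 9.2
position: [567.9, -191.3, 23.6]
ee_rot: [0.999, -0.046, -0.0, 0.0]
contact_force: [-0.5, -3.9, 0.1]
gripper_width: -0.1
```

Contact at about 4 N. I'll slide the plate along the fence.

>>> {"method": "servo_tool", "body": {"rows": [[0, 0.03, -0.3, 0, 0, 0, 0], [0, 0.03, -0.3, 0, 0, 0, 0], [0, 0.03, -0.3, 0, 0, 0, 0], [0, 0.03, -0.3, 0, 0, 0, 0]]}}

```text
clock: 9.6
position: [569.1, -179.7, 23.5]
ee_rot: [0.999, -0.046, -0.001, 0.0]
contact_force: [-3.1, -8.0, 1.7]
gripper_width: -0.1
```

>>> {"method": "servo_tool", "body": {"rows": [[0, 0.03, -0.3, 0, 0, 0, 0], [0, 0.03, -0.3, 0, 0, 0, 0], [0, 0.03, -0.3, 0, 0, 0, 0], [0, 0.03, -0.3, 0, 0, 0, 0]]}}

```text
clock: 10.0
position: [570.2, -168.5, 23.5]
ee_rot: [0.999, -0.046, -0.003, 0.001]
contact_force: [-6.2, -8.3, 2.6]
gripper_width: 0.0
```

```bash
python3 -c "
from h import *
tcp()
snap('side','s7.png');i=cv2.imread('pics/s7.png')[170:245,260:360]
cv2.imwrite('pics/c7.png',cv2.convertScaleAbs(cv2.resize(i,None,fx=8,fy=8,interpolation=2),alpha=1.6))
"
```

```text
t 10.0 sh xy 16.2 -102.2 z 23.5 yaw -0.092 want -0.092 zax [-0.006 -0.001 -1.   ] F sh -5.41 -8.85 2.63 w 0.0
```

View pics/c7.png

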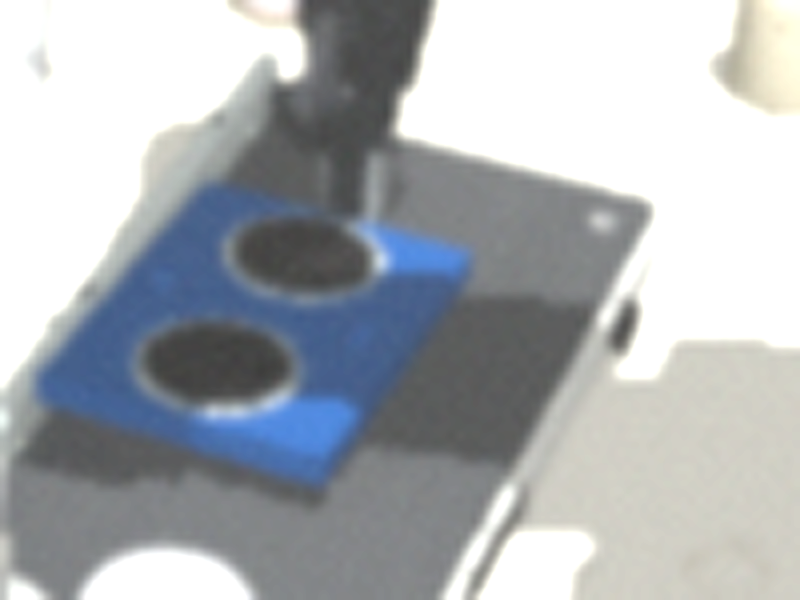

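The plate is along the fence, its front top edge running from (472,258) to (325,472) in the crop, and its left end is still raised. I'll compute what's left to go.

```bash
python3 -c "
from h import *
c=np.load('pics/s7.npz');k=np.load('shaker.npz')
for p,z in (((472,258),53),((325,465),64),((38,385),64),((212,185),53)):
  q=ray(c,(p[0]/8+260-.4,p[1]/8+170-.4),z)[:2]-k['O'];print(q@k['ux'],q@k['uy'])
"
```

```text
-34.9264740573456 -89.24882586273752
-32.66622891648706 54.89234151811404
74.93654578563292 57.0360840312546
72.23331491279436 -91.29598693257124
```

>>> {"method": "servo_tool", "body": {"rows": [[0, 0.03, -0.25, 0, 0, 0, 0], [0, 0.03, -0.25, 0, 0, 0, 0]]}}

```text
clock: 10.25
position: [570.6, -163.9, 23.5]
ee_rot: [0.999, -0.046, -0.003, 0.001]
contact_force: [-5.7, -9.9, 4.0]
gripper_width: 0.1
```

>>> {"method": "servo_tool", "body": {"rows": [[0, 0.0, -0.2, 0, 0, 0, 0], [0, 0.0, -0.2, 0, 0, 0, 0]]}}

```text
clock: 10.45
position: [571.0, -159.9, 23.5]
ee_rot: [0.999, -0.046, -0.003, 0.001]
contact_force: [-5.9, -8.9, 4.2]
gripper_width: 0.4
```

>>> {"method": "servo_tool", "body": {"rows": [[0, 0.0, -0.15, 0, 0, 0, 0], [0, 0.0, -0.15, 0, 0, 0, 0]]}}

```text
clock: 10.65
position: [572.3, -156.1, 23.4]
ee_rot: [0.999, -0.046, -0.002, 0.0]
contact_force: [0.7, 0.6, 0.1]
gripper_width: 0.2
```

>>> {"method": "servo_tool", "body": {"rows": [[0, 0.0, -0.1, 0, 0, 0, 0], [0, 0.0, -0.1, 0, 0, 0, 0]]}}

```text
clock: 10.85
position: [575.0, -152.6, 23.5]
ee_rot: [0.999, -0.045, 0.0, -0.0]
contact_force: [-0.6, -3.7, -0.7]
gripper_width: 0.1
```

>>> {"method": "servo_tool", "body": {"rows": [[0, 0.0, -0.1, 0, 0, 0, 0], [0, 0.0, -0.1, 0, 0, 0, 0]]}}

```text
clock: 11.05
position: [574.9, -151.3, 23.5]
ee_rot: [0.999, -0.045, 0.0, 0.0]
contact_force: [0.1, -4.0, 0.1]
gripper_width: -0.3
```

>>> {"method": "servo_tool", "body": {"rows": [[0, 0.0, -0.1, 0, 0, 0, 0], [0, 0.0, -0.1, 0, 0, 0, 0]]}}

```text
clock: 11.25
position: [574.9, -150.5, 23.5]
ee_rot: [0.999, -0.045, -0.0, 0.001]
contact_force: [0.1, -11.0, -2.3]
gripper_width: -0.2
```

The force vanished and then rose against a stop at y ≈ -84, as expected for a seated plate. I'll back off, lift and look.

>>> {"method": "servo_tool", "body": {"rows": [[0, 0, 1, 0, 0, 0, 0], [0, 0, 2, 0, 0, 0, 0], [0, 0, 0, -3, 0, 0, 0], [0, 0, 0, -4, 0, 0, 0], [0, 0, 0, -4, 0, 0, 0], [0, -3, 0, -2, 0, 0, 0], [0, -4.5, 0, 0, 0, 0, 0], [0, -4.5, 0, 0, 0, 0, 0], [0, -4.5, 0, 0, 0, 0, 0], [0, -3, 0, 0, 0, 0, 0], [0, 0, 0, 0, 0, 0, 0]]}}

```text
clock: 12.35
position: [374.1, -160.6, 153.6]
ee_rot: [0.999, -0.046, -0.0, -0.001]
contact_force: [0.7, -0.5, -0.4]
gripper_width: 0.0
```

```bash
python3 -c "
from h import *
tcp()
snap('side','s8.png');i=cv2.imread('pics/s8.png')[170:270,255:355]
snap('top','t8.png');j=cv2.imread('pics/t8.png')[185:260,235:335]
z=lambda i:cv2.convertScaleAbs(cv2.resize(i,None,fx=4,fy=4,interpolation=2),alpha=1.6)
i=z(i);j=z(j);j=cv2.copyMakeBorder(j,0,100,0,0,0)
cv2.imwrite('pics/c8.png',np.hstack([i,j]))
"
```

```text
t 12.35 sh xy -179.8 -112.3 z 153.6 yaw -0.092 want -0.092 zax [-0.     0.002 -1.   ] F sh 0.79 -0.44 -0.4 w 0.0
```

View pics/c8.png

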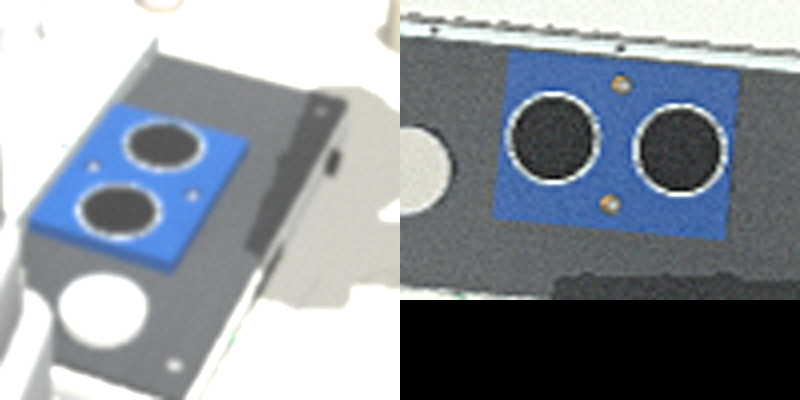

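Both pins show inside their holes, at (621,84) and (610,205) in the right half. The plate's left end lies on the deck with no gap below it. One last check that nothing else moved, then I'll hand in.

```bash
python3 -c "
from h import *
c=np.load('pics/t8.npz');k=np.load('shaker.npz')
for p in ((510,50),(741,72),(725,241),(493,218),(621,84),(610,205)):
  q=ray(c,((p[0]-400)/4+235-.4,p[1]/4+185-.4),52)[:2]-k['O'];print((q@k['ux']).round(1),(q@k['uy']).round(1))
g=lambda f:cv2.GaussianBlur(cv2.imread(f,0),(3,3),0)
for a,b in (('t0','t8'),('s0','s8')):
  A,B=g(f'pics/{a}.png'),g(f'pics/{b}.png')
  for n,(u,v,w,h) in (dict(amber=(130,265,40,40),white=(388,176,32,28),blue=(392,260,36,32),cup=(348,138,32,32),wash=(288,25,90,135),dish=(222,214,30,30)) if a=='t0' else dict(amber=(290,305,45,60),dish=(266,236,30,26),cup=(248,160,24,28),white=(284,148,22,28),blue=(348,154,24,34))).items():
    s,_=cv2.phaseCorrelate(A[v:v+h,u:u+w].astype(float),B[v:v+h,u:u+w].astype(float));print(a,n,np.round(s,2))
job_done()
"
```

```text
74.1 70.6
73.2 -79.6
-36.3 -78.2
-35.0 71.4
58.5 -3.0
-19.9 -2.7
t0 amber [ 0.02 -0.01]
t0 white [-0.1   0.04]
t0 blue [0.1  0.03]
t0 cup [ 0.09 -0.02]
t0 wash [-0.03  0.5 ]
t0 dish [-0.02 -0.11]
s0 amber [ 0.57 -0.02]
s0 dish [-0.02  0.6 ]
s0 cup [-0.01  0.01]
s0 white [-0.03  0.01]
s0 blue [-0.35  0.07]
the job is handed in; nothing more can be done
```

The blue carrier plate is seated on both locating pins and lies flat, and the job was handed in at about 12.5 s of the 42 s allowed. I pushed it square against the rear fence with the shut fingertips on its front edge. I then pushed its right end along the fence until the push force dropped to zero and came back up to 11 N against the pins. The arm was clear of everything at the end.

**Last checks:**
- **Seating:** both pins show inside their holes. The plate's corners put its centre within about 1.5 mm of the seat.
- **Flatness:** the side view shows no gap under the left end. I judged this by eye and did not measure it.
- **Other objects:** the dish and all five bystanders shifted by no more than about 0.6 pixel between the first and last pictures, roughly 1.5 mm, which is noise level.

**What disagreed:**
- **Fingertip height:** the shut fingertips stood about 20 mm above the reported TCP, not 11 mm beyond it towards the deck. My first push therefore passed over the plate without moving it. I then lowered the finger until it met the plate's edge.
- **Hole position:** the measured hole centres read y ≈ -3 mm against the given -5 mm. That fits the 2 mm calibration error, since the pins can be seen inside the holes.

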